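Assemble and prime a metering pump on its stand

TASK

Set the aluminium flanged hub, flange down, over the spigot of the pump stand and turn it until its slots drop over the stand's dogs and the flange sits flush; then set the white pump head, flange down, on the hub's own spigot until it sits flush too. Finally press the pump's plunger right down to its stop and let it come back up, leaving the pump standing assembled. Leave the bottle, the glass and the tin behind where they are.

Things in the scene. Friction and masses are not known exactly. Their poses are not given: they have to be found in the camera images.
- stand: Pump stand, fixed to the table. Origin: centre of its underside, z up. Grey base plate 130x130x12 mm with four bolt heads, round grey pedestal up to 104 mm across, on it a round steel clocking plate 96 mm across: its flat top, 42 mm above the origin, is the seating face, with a centring spigot in the middle and two dogs.
- seat (a point): Centre of the stand's seating face, z up. Spigot on this axis: 36 mm diameter, 16 mm high, its top 5 mm chamfered to 28 mm. Two dogs face each other across it, 30 to 43 mm from the axis, 10 mm wide, 7 mm high. The clocking plate is stiff (1 N m) and set at any angle: NO pose gives the dogs' direction; see it, or find it by turning the hub under light pressure until it drops 7 mm.
- hub: Loose aluminium flanged hub, 0.26 to 0.46 kg, standing flange down. Origin: centre of its underside, z up. Flange 100 mm diameter, its top 13 mm up; barrel 50 mm diameter up to 50 mm (grip it here from above, fingertips just over the flange). Underside: bore 39 mm diameter, 20 mm deep; two crossing slots 16 mm wide, 8 mm deep, along its x and y axes. Seated, the origin lies on the seating face.
- hub_top (a point): Centre of the flat top of the hub's barrel, 50 mm above the hub's origin. The hub's upper spigot stands here: 36 mm diameter, 12 mm high, its last 4 mm chamfered.
- pump: Loose white plastic pump head, 0.25 to 0.41 kg, standing flange down; no slots: any turn will do. Origin: centre of its underside, z up. Flange 84 mm diameter, 8 mm thick; barrel 46 mm diameter up to 40 mm (grip it here from above, tips just over the flange); grey plunger cap 32 mm across, its top at 63 mm. Underside bore 39 mm diameter, 14 mm deep. Seated, the origin lies on the hub's top.
- plunger_top (a point): Centre of the top of the plunger's cap, moves with it.
- plunger (a joint): Plunger stroke in m: 0 up, 0.012 bottomed on its stop. The spring takes about 4 N to start and 9 N at the stop, and brings it back up.
- amber_bottle: Bystander: brown glass bottle with black cap, 40 mm diameter, 101 mm high. Origin: centre of underside.
- votive: Bystander: clear votive glass, 65 mm diameter, 66 mm high. Origin: centre of underside.
- tin: Bystander: closed brown round tin, 70 mm diameter, 48 mm high. Origin: centre of underside.

How it is judged (in metres and radians):
On the way, in this order (a step that is already met when the one before it is completed fails the run):
1. the hub is seated flush on the stand's face, its slots over the dogs (z of hub in the frame of stand between 0.039 and 0.0445 m and horizontal distance between hub and stand below 0.004 m and angle between hub's own z axis and vertical below 0.05 rad), for 0.2 s.
2. the pump head is seated flush on the hub, which stays seated (all of step 1 and z of pump in the frame of hub between 0.047 and 0.0525 m and horizontal distance between pump and hub below 0.004 m and angle between pump's own z axis and vertical below 0.05 rad), for 0.2 s.
3. the plunger is pressed to its stop with the pump seated (all of step 2 and value of joint plunger above 0.0112 m), for 0.1 s.
At the end, for the whole second after the job is handed in: The hub lies flush on the stand's face (within 2.5 mm in height, 4 mm off axis, 3 degrees of tilt), the pump head flush on the hub (the same tolerances), the plunger is up again (within 2 mm), and all is at rest and let go (all of step 2 and value of joint plunger below 0.002 m and linear speed of each of pump, hub below 0.02 m/s); the robot touches nothing.
It fails at once if the bottle is shifted more than 30 mm or tipped over (distance of amber_bottle from where it was at the start of the episode above 0.03 m or angle between amber_bottle's own z axis and vertical above 0.5 rad).
It fails at once if the glass is shifted more than 30 mm or tipped over (distance of votive from where it was at the start of the episode above 0.03 m or angle between votive's own z axis and vertical above 0.5 rad).
It fails at once if the tin is shifted more than 30 mm or tipped over (distance of tin from where it was at the start of the episode above 0.03 m or angle between tin's own z axis and vertical above 0.5 rad).
It also fails if it takes over 72 s, if anything falls off the work surface, if the arm or the gripper's body presses on something with over 40 N, if the wrist force passes 120 N, or if a joint passes its speed limit or range.

ROBOT

A 6-joint arm with a two-finger parallel gripper is mounted at the origin on a cart in front of the work surface, level with it; the furniture and walls round the work are solid. World frame = base frame: x ahead of the robot, y to its left, z up, the work surface at z = 0. Lengths are in mm, angles in rad, forces in N, time in s.
With the tool pointing down it reaches from about 325 to 875 mm from the base axis. Payload 4.4 kg.
Tool frame: the origin (TCP) lies on the centre line of the jaws, within the pads' length; the fingertips stand ahead of it and the grasp point (between the pads) lies 6 mm ahead of it (ctrl.tcp_to_tips is the z of the fingertips in the tool frame, in mm); z points along the fingers, y is the line along which they close (so a half turn about z gives the same grasp; the last joint's range is limited). The gripper opens to 85 mm and grips with 20 to 120 N. Pads are 22 mm wide; open, the fingers measure 114 mm over their backs; the gripper's body (76 mm by 85 mm) begins 54 mm behind the grasp point. The pads swing forward as they close: fully open they stand 13 mm farther back than shut.
Start: joints at [-1.339, 0.207, 1.542, -0, 1.393, -0.15], TCP at [214.762, -533.39, 256.282] pointing down, gripper open.
Joint ranges: [-2.73, 2.73], [-0.86, 2.22], [0.23, 2.46], [-1.11, 4.25], [0.08, 2.63], [-2.82, 2.82]. Speed limits (rad/s): [2.79, 2.79, 3.14, 3.14, 3.14, 3.14].

INTERFACE

Orientations are given as a 3x3 rotation matrix whose columns are the frame's x, y, z axes.
In Python, from plant import ctrl, sensors, optics gives the robot as it stands. Calls block until the motion is done:
- ctrl.move_ptp(position, orientation): joint-space move of the TCP to a pose.
- ctrl.move_l(position, rot=None, vel=150, threshold=None): straight line of the TCP; rot=None keeps the orientation; vel is the mean speed in mm/s. With threshold (N) it stops when the force on the tool has changed by that much, and returns True; else False.
- ctrl.set_joints(angles): joint-space move.
- ctrl.gripper_to(opening, force=None): finger opening in mm; force is the grip in N (None keeps the last); returns when the fingers have stopped.
- ctrl.hold(seconds).
- ctrl.solve_ik(position, orientation): joint angles nearest the present ones, or None.
- sensors.read_state(): the state.
- optics.grab_frame(name): name is "scene" or "side" or "wrist"; returns (picture, depth): 400x640x3 uint8, red, green, blue; 400x640 float32, mm along the optical axis (not along the pixel's ray), 0 where there is no reading.
- optics.camera_params(name): a dict with "mtx" (3x3 intrinsics, pixels), "R" (3x3) and "t" (3): a world point X has camera coordinates R X + t; the wrist camera has in their place "T_tool_cam" (4x4, takes a point from camera to tool coordinates, whose origin is the TCP and whose axes are the flange's). Camera axes: x right, y down, z forward; pixel columns grow to the right and rows downward; lengths in mm; the calibration is good to about 2 mm. The wrist camera is an equidistant fisheye: a pixel r from the principal point sees the ray r / f radians off the axis. A picture is of the moment at which its call begins: read the wrist's pose just before it. camera_params takes no time and is no camera call.
A pose or a line that the arm cannot do raises ctrl.MotionError and nothing moves.
- ctrl.finish_job(): hands the job in; it is judged then, once.
The state is a dict: "t": time; "q": joint angles; "qvel": joint speeds; "tau": joint torques, N m; "eef_pos": TCP position; "eef_rot": TCP orientation; "force": force on the tool from outside, world axes, zero at the start; "wrist_torque": the same for the moment, N m; "grip_width": finger opening in mm; "grasp_force": force on a finger pad.
Only numpy, scipy, OpenCV 4.12 (cv2) and the standard library are available. Lean on these libraries where they do the work, as an engineer would, in place of code of your own. Each camera call takes 0.05 s, during which the arm holds its last target. There are 200 camera calls.

## Working session

There is one attempt and no reset: what is moved stays moved. The work goes in short steps, each a Python script; the robot and the scene stay as the last script left them, time stands still between calls to the robot, and variables do not carry over. Pictures are saved under pics/ and viewed, at most 10 in all, crops included, and the job is handed in when it is done.

```bash
ls; mkdir -p pics; python3 - <<'E'
from plant import ctrl,sensors,optics
import cv2,numpy as np
for n in("scene","side"):
    im,d=optics.grab_frame(n); cv2.imwrite(f"pics/{n}0.png",im[:,:,::-1]); np.savez(f"{n}0.npz",im=im,d=d)
    p=optics.camera_params(n); print(n,p["mtx"].tolist(),p["R"].round(3).tolist(),p["t"].round(1), (-p["R"].T@p["t"]).round(0),(d>0).mean())
p=optics.camera_params("wrist");print({k:np.round(v,3).tolist() for k,v in p.items()},ctrl.tcp_to_tips)
s=sensors.read_state();print(s)
E
```

```text
pics
scene [[394.5990292577873, 0.0, 316.7541580397571], [0.0, 394.5990292577873, 205.76864275953812], [0.0, 0.0, 1.0]] [[-0.545, -0.838, 0.002], [-0.558, 0.361, -0.747], [0.625, -0.408, -0.665]] [390.3 366.2 873.8] [-129.  551.  854.] 0.99637890625
side [[506.5235702038529, 0.0, 325.1581882569132], [0.0, 506.5235702038529, 200.07096009811977], [0.0, 0.0, 1.0]] [[0.978, -0.208, -0.007], [-0.105, -0.465, -0.879], [0.18, 0.86, -0.477]] [-582.4  184.9 1115.8] [ 389. -995.  690.] 0.98283203125
{'mtx': [[309.707, 0.0, 316.544], [0.0, 309.707, 206.569], [0.0, 0.0, 1.0]], 'T_tool_cam': [[0.001, -0.948, -0.318, 81.483], [1.0, 0.001, -0.0, 0.28], [0.001, -0.318, 0.948, -118.523], [0.0, 0.0, 0.0, 1.0]]} 25.0
{'t': 0.1, 'q': array([-1.33848270e+00,  2.07369458e-01,  1.54283578e+00, -3.98476302e-06,
        1.39349536e+00, -1.50487333e-01]), 'qvel': array([ 0.00021319, -0.00054214, -0.00302822,  0.00123191,  0.00186582,
       -0.0017074 ]), 'tau': array([-3.27697026e-04, -3.84089291e+01, -2.92548269e+01, -2.18284758e-04,
        4.87366371e-03, -9.49579231e-06]), 'eef_pos': array([ 214.62005896, -532.75387655,  255.21041999]), 'eef_rot': array([[ 9.27621873e-01,  3.73520310e-01, -4.89128480e-04],
       [ 3.73520500e-01, -9.27619659e-01,  2.05041564e-03],
       [ 3.12146695e-04, -2.08470991e-03, -9.99997778e-01]]), 'force': array([-0.10989142,  0.52834077,  0.47944161]), 'wrist_torque': array([0.04234021, 0.02420266, 0.01153449]), 'grasp_force': 0.0, 'grip_width': 85.36909716730001}
```

View pics/scene0.png

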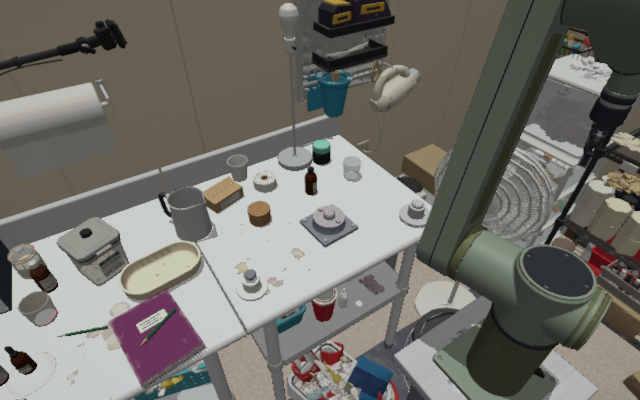

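View pics/side0.png

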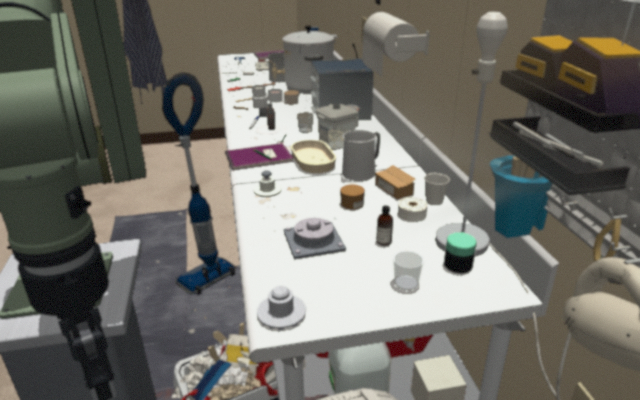

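The scene view shows the hub at (416,212), the stand at (329,222), the pump at (251,284), the tin at (259,213), the bottle at (311,181) and the glass at (352,168). In the side view they are at hub (282,305), stand (314,235), pump (267,184), bottle (385,227), glass (407,270) and tin (352,197). Next I'll locate them from depth.

```bash
cat > h.py <<'E'
import numpy as np,cv2
from plant import ctrl,sensors,optics
def cloud(n,d):
    p=optics.camera_params(n);K=p["mtx"];v,u=np.mgrid[:400,:640]
    c=np.stack([(u-K[0,2])/K[0,0]*d,(v-K[1,2])/K[1,1]*d,d],-1)
    w=(c-p["t"])@p["R"]; w[d<=0]=np.nan; return w
def down(a):  # tool down, tool y axis at world angle a
    y=np.array([np.cos(a),np.sin(a),0]);z=np.array([0,0,-1.]);return np.stack([np.cross(y,z),y,z],1)
def fitc(P):
    A=np.c_[2*P,np.ones(len(P))];s=np.linalg.lstsq(A,(P**2).sum(1),rcond=None)[0];return s[:2],np.sqrt(s[2]+s[:2]@s[:2])
E
python3 - <<'E'
from h import *
px={"scene":dict(hub=(416,212),stand=(329,222),pump=(251,284),tin=(259,213),bottle=(311,181),glass=(352,168)),
"side":dict(hub=(282,305),stand=(314,235),pump=(267,184),tin=(352,197),bottle=(385,227),glass=(407,270))}
for n in px:
    W=cloud(n,np.load(n+"0.npz")["d"])
    for k,(u,v) in px[n].items():
        c=W[v,u]
        P=W[v-45:v+45,max(0,u-60):u+60].reshape(-1,3);P=P[np.hypot(*(P-c)[:,:2].T)<70]
        print(n,k,c.round(0),end=' ')
        for lo,hi in((5,11),(11,16),(36,45),(47,53),(54,60),(60,66)):
            Q=P[(P[:,2]>lo)&(P[:,2]<hi)]
            if len(Q)>8:
                r=cv2.minEnclosingCircle(Q[:,:2].astype(np.float32));print((lo,hi),len(Q),np.round(r[0],0),round(r[1]),end=' ')
        print()
E
```

```text
scene hub [ 447. -185.   41.] (5, 11) 27 [ 457. -164.] 52 (11, 16) 232 [ 462. -201.] 51 (36, 45) 39 [ 459. -194.] 24 (47, 53) 56 [ 463. -199.] 27 (54, 60) 21 [ 464. -199.] 22 (60, 66) 63 [ 461. -198.] 17 
scene stand [553.  63.  44.] (5, 11) 80 [553.  61.] 67 (11, 16) 320 [557.  61.] 68 (36, 45) 379 [575.  50.] 49 (47, 53) 50 [576.  51.] 42 (54, 60) 59 [577.  50.] 18 (60, 66) 15 [576.  52.] 14 
scene pump [475. 355.  42.] (5, 11) 347 [477. 353.] 68 (11, 16) 55 [492. 349.] 41 (36, 45) 133 [494. 349.] 23 (54, 60) 20 [493. 349.] 15 (60, 66) 84 [494. 348.] 16 
scene tin [694. 221.  49.] (5, 11) 41 [686. 210.] 51 (11, 16) 16 [711. 214.] 33 (36, 45) 48 [712. 217.] 34 (47, 53) 240 [716. 214.] 36 
scene bottle [728.  15.  61.] (5, 11) 27 [728.  14.] 62 (11, 16) 12 [739.  10.] 19 (36, 45) 27 [739.  10.] 18 (47, 53) 22 [739.  10.] 19 (54, 60) 14 [740.   9.] 19 (60, 66) 21 [743.   9.] 20 
scene glass [ 716. -143.   58.] (5, 11) 25 [ 718. -139.] 64 (11, 16) 17 [ 737. -156.] 26 (36, 45) 59 [ 743. -159.] 32 (47, 53) 44 [ 743. -161.] 34 (54, 60) 50 [ 744. -159.] 34 (60, 66) 51 [ 744. -161.] 35 
sid
[... 366 characters left out ...]
18 
side pump [492. 319.  36.] (5, 11) 150 [496. 342.] 43 (11, 16) 22 [493. 339.] 21 (36, 45) 81 [494. 344.] 24 (54, 60) 29 [493. 342.] 17 (60, 66) 24 [493. 344.] 15 
side tin [708. 178.  41.] (5, 11) 43 [717. 204.] 32 (11, 16) 38 [716. 201.] 32 (36, 45) 119 [717. 210.] 37 (47, 53) 68 [717. 206.] 34 
side bottle [739. -14.  56.] (5, 11) 33 [744.   0.] 20 (11, 16) 33 [743.   0.] 19 (36, 45) 59 [745.   1.] 21 (47, 53) 35 [744.   0.] 20 (54, 60) 39 [743.  -1.] 19 (60, 66) 39 [743.   0.] 20 
side glass [ 730. -190.   58.] (5, 11) 53 [ 741. -168.] 27 (11, 16) 44 [ 739. -170.] 27 (36, 45) 170 [ 742. -163.] 34 (47, 53) 134 [ 742. -162.] 32 (54, 60) 128 [ 743. -162.] 34 (60, 66) 165 [ 741. -163.] 34
```

```bash
cat >> h.py <<'E'
def wcloud(d,s):
    p=optics.camera_params("wrist");K=p["mtx"];v,u=np.mgrid[:400,:640]
    x=u-K[0,2];y=v-K[1,2];r=np.hypot(x,y)+1e-9;th=r/K[0,0]
    c=np.stack([d*np.tan(th)*x/r,d*np.tan(th)*y/r,d],-1);T=p["T_tool_cam"]
    w=(c@T[:3,:3].T+T[:3,3])@s["eef_rot"].T+s["eef_pos"]; w[d<=0]=np.nan; return w
def snap(name):
    s=sensors.read_state();im,d=optics.grab_frame("wrist");W=wcloud(d,s)
    cv2.imwrite(f"pics/{name}.png",im[:,:,::-1]);np.savez(name+".npz",im=im,W=W);return im,W
def go(x,y,z,a): ctrl.move_ptp([x,y,z],down(a))
def slices(W,c,R,zs):
    P=W.reshape(-1,3);P=P[np.hypot(*(P[:,:2]-c).T)<R]
    for lo,hi in zs:
        Q=P[(P[:,2]>lo)&(P[:,2]<hi)]
        if len(Q)>8:
            r=cv2.minEnclosingCircle(Q[:,:2].astype(np.float32));print((lo,hi),len(Q),np.round(r[0],1),round(r[1],1),round(float(np.median(Q[:,2])),1))
E
python3 - <<'E'
from h import *
r=np.radians
go(609,-265,115,r(-113.5));snap("w_obl");print(sensors.read_state()["t"])
go(462,-201,190,r(-113.5));im,W=snap("w_hub");slices(W,[462,-201],70,[(8,18),(45,54),(58,66)])
go(577,48,230,r(-60));im,W=snap("w_std");slices(W,[577,48],65,[(38,45),(47,52),(54,62)])
s=sensors.read_state();print(s["t"],s["q"],s["force"])
a=cv2.imread("pics/w_obl.png");b=cv2.imread("pics/w_std.png");cv2.imwrite("pics/m1.png",np.vstack([a,b])[:, :] if 0 else cv2.resize(np.hstack([a,b]),(800,250)))
E
```

```text
1.9583
(8, 18) 4764 [ 461.  -201.7] 50.1 13.9
(45, 54) 1063 [ 461.4 -201.7] 25.3 50.9
(58, 66) 1312 [ 461.2 -201.4] 18.3 62.6
(38, 45) 5270 [575.5  48.3] 48.6 42.9
(47, 52) 289 [575.6  48.7] 43.3 49.8
(54, 62) 961 [575.6  48.5] 18.0 58.4
3.875 [-6.85378861e-02  2.37805839e-01  1.56104366e+00 -7.24093414e-04
  1.34409147e+00  9.81072030e-01] [ 0.99553812  0.1603315  -0.15282288]
```

View pics/w_obl.png

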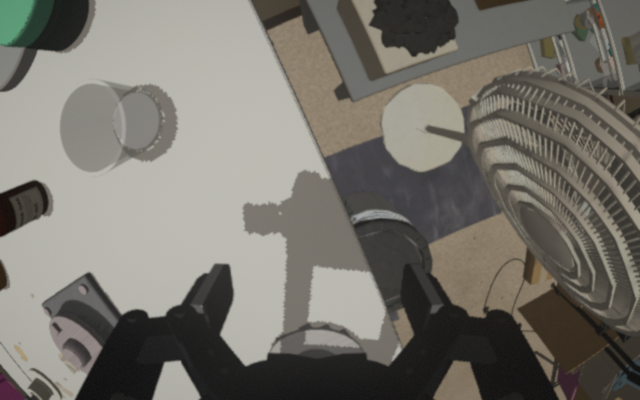

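View pics/w_std.png

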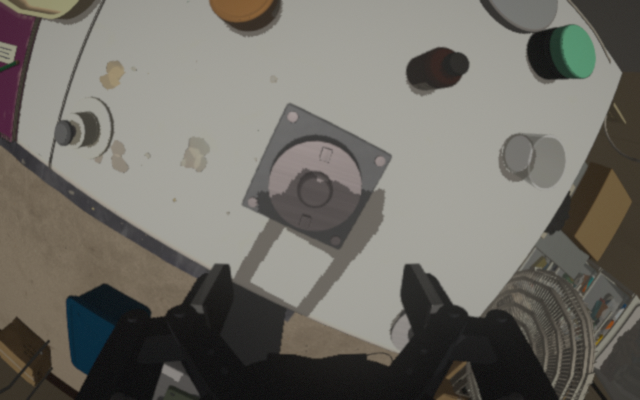

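The wrist views give the hub at (461.2,-201.6) and the stand at (575.6,48.5), with heights and radii all matching the given sizes. The oblique view hides the hub behind the gripper. The dogs show at about (326,155) and (305,220). I'll measure the dog angle and take a sideways view of the hub's rim slots.

```bash
python3 - <<'E'
from h import *
W=np.load("w_std.npz")["W"];P=W.reshape(-1,3);c=np.array([575.6,48.5])
d=P[:,:2]-c;rr=np.hypot(*d.T);m=(P[:,2]>48)&(P[:,2]<52)&(rr>28)&(rr<45);d=d[m]
ang=np.arctan2(d[:,1],d[:,0]);print("dog",m.sum(),np.degrees(np.angle(np.exp(2j*ang).mean()))/2)
for h in (0,1):
    s=(np.cos(ang-np.median(ang[ang>0]))>0)==bool(h); print(s.sum(),d[s].mean(0).round(1))
go(594,-31,100,np.radians(-150));im,W=snap("w_rim")
P=W.reshape(-1,3);m=np.hypot(P[:,0]-461.2,P[:,1]+201.6)<60
v,u=np.where(m.reshape(400,640));print(u.min(),u.max(),v.min(),v.max(),sensors.read_state()["t"])
u0,v0=max(0,u.min()-5),max(0,v.min()-5)
cv2.imwrite("pics/rimcrop.png",cv2.resize(im[v0:v.max()+5,u0:u.max()+5,::-1],None,fx=4,fy=4,interpolation=cv2.INTER_CUBIC)[:600,:800])
E
```

```text
dog 249 13.158902909973921
113 [-35.1  -8.2]
136 [35.6  8.3]
496 611 58 194 5.2167
```

View pics/rimcrop.png

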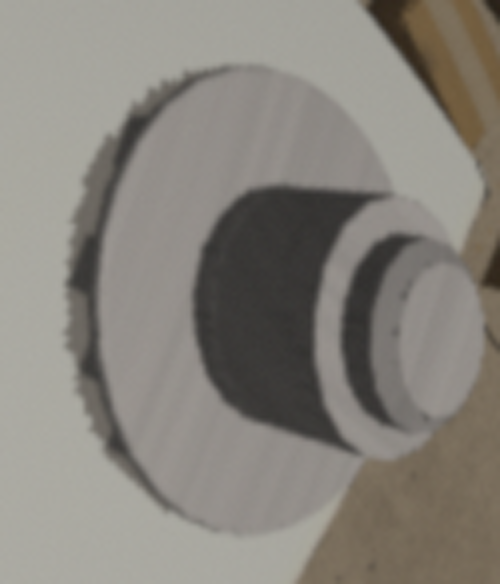

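The rim crop shows the hub with dark and light patches along its shaded rim, dark at crop (85,262), (90,360) and (128,130). I'll sample the image along the rim, by angle and height.

```bash
python3 - <<'E'
from h import *
s=sensors.read_state();p=optics.camera_params("wrist");T=p["T_tool_cam"];K=p["mtx"]
im=np.load("w_rim.npz")["im"].astype(np.float32).mean(2)
ph=np.radians(np.arange(-40,121,4));zs=np.arange(-1,15,2.)
X=np.stack([461.2+50*np.cos(ph)[:,None]+0*zs,-201.6+50*np.sin(ph)[:,None]+0*zs,0*ph[:,None]+zs],-1)
c=((X-s["eef_pos"])@s["eef_rot"]-T[:3,3])@T[:3,:3]
r=np.hypot(c[...,0],c[...,1]);th=np.arctan2(r,c[...,2])
u=K[0,2]+K[0,0]*th*c[...,0]/r;v=K[1,2]+K[0,0]*th*c[...,1]/r
I=cv2.remap(im,u.astype(np.float32),v.astype(np.float32),1)
print(zs)
for a,row,uu,vv in zip(np.degrees(ph),I,u,v):print(round(a),row.round(0).astype(int),round(uu[3]),round(vv[3]))
E
```

```text
[-1.  1.  3.  5.  7.  9. 11. 13.]
-40 [139 144 140 134 134 127 121 123] 541 70
-36 [159 147 125 127 122 117 119 115] 539 71
-32 [149 153 147 135 107 104 103 103] 536 72
-28 [156 144 123 125 118 101  86  97] 533 73
-24 [157 133 125 119 102  97  89  88] 531 75
-20 [156 158 138 108 102  97  89  89] 528 77
-16 [161 147 120 114 103  92  81  95] 526 79
-12 [164 159 135  91  77  75  75  85] 523 82
-8 [163 161 148 110  69  55  61  82] 521 84
-4 [162 144 115 109  85  60  61  90] 519 88
0 [163 141 110 102  95  69  62  84] 517 91
4 [161 137 109 103 101  92  71  85] 515 94
8 [161 137 108 102 103  93  76  91] 514 98
12 [165 160 133 108 103  95  73  88] 513 102
16 [163 146 113 104 103  98  78  88] 511 106
20 [165 160 134 107  98  90  75  93] 510 110
24 [165 159 130 102  77  59  61  88] 510 114
28 [166 153 120  85  63  58  61  87] 509 119
32 [166 154 106  67  59  58  63  93] 509 123
36 [166 158 131 108 103  94  69  92] 509 128
40 [166 162 142 113 104  97  79  90] 509 132
44 [162 142 114 106 105  98  76  90] 509 136
48 [161 144 123 110  94  69  65  98] 510 140
52 [166 163 143  97  64  62  64  86] 511 145
56 [164 154 129 107 104  97  83  89] 511 149
60 [160 153 133 109 103  96  81  92] 513 153
64 [166 151 128 113 104  98  85  93] 514 156
68 [165 151 119 107 102  85  69  88] 515 160
72 [164 156 142 105  72  65  67  91] 517 163
76 [162 143 118 104 100  94  88  94] 519 167
80 [161 151 141 125 112 101  90  91] 521 169
84 [165 161 152 137 126 109  94  97] 523 172
88 [166 163 159 147 135 112 102 104] 525 175
92 [165 163 159 146 131 114 107 107] 527 177
96 [165 159 152 138 125 121 131 128] 530 179
100 [159 150 139 133 146 142 138 142] 532 180
104 [145 138 151 148 143 146 145 147] 535 182
108 [150 146 142 145 144 147 147 147] 537 183
112 [135 139 135 140 139 143 143 155] 540 184
116 [134 128 133 136 135 144 155 157] 543 184
120 [134 140 139 139 144 148 147 153] 545 184
```

The rim reading is not conclusive, so I'll find the angle by feel. First I'll grasp the hub and lower it onto the dogs. The dogs are at 13.2°.

```bash
python3 - <<'E'
from h import *
a=np.radians(-23.5);x,y=461.2,-201.6
def st(m):
    s=sensors.read_state();print(m,round(s["t"],2),s["eef_pos"].round(1),s["force"].round(1),s["wrist_torque"].round(2),round(s["grip_width"],1),round(s["grasp_force"],1))
go(x,y,130,a); ctrl.move_l([x,y,41],vel=120);st("at")
ctrl.gripper_to(40,60);st("grip")
ctrl.move_l([x,y,130],vel=120);st("up")
go(575.6,48.5,125,a);ctrl.hold(.3);st("over")
print(ctrl.move_l([575.6,48.5,84],vel=30,threshold=5));ctrl.hold(.2);st("touch")
E
```

```text
at 8.32 [ 461.8 -202.    41.6] [-0.1 -0.6 -0.5] [-0.01 -0.03  0.04] 85.7 0.0
grip 8.76 [ 461.7 -201.9   42.1] [-0.8  1.1  5.6] [ 0.14  0.32 -0.05] 47.8 62.8
up 9.65 [ 460.3 -201.   128.9] [ 0.1 -0.1 -5.1] [ 0.01 -0.02 -0.03] 47.7 62.3
over 11.02 [575.6  47.3 125.1] [ 0.2 -0.7 -3.9] [-0.01 -0.03  0.03] 47.6 62.3
False
touch 12.73 [575.7  48.4  84.1] [-1.1 -0.5 -3. ] [-0.09  0.07 -0.01] 47.5 62.4
```

No contact came before the seated height, so the slots may already line up with the dogs. I'll press down lightly and verify.

```bash
python3 - <<'E'
from h import *
def st(m):
    s=sensors.read_state();print(m,round(s["t"],2),s["eef_pos"].round(1),s["force"].round(1),s["wrist_torque"].round(2),round(s["grip_width"],1),round(s["grasp_force"],1))
print(ctrl.move_l([575.6,48.5,79],vel=15,threshold=8));ctrl.hold(.2);st("press")
im,d=optics.grab_frame("side");cv2.imwrite("pics/s1.png",cv2.resize(im[150:300,220:420,::-1],None,fx=4,fy=4))
slices(cloud("side",d),[576,46],75,[(36,45),(45,50),(50,54),(54,58),(58,63),(63,70)])
E
```

```text
True
press 13.14 [575.6  48.4  84.1] [ 0.  -0.6  6.8] [-0.01 -0.05 -0.02] 48.2 63.0
(36, 45) 149 [576.  37.] 46.5 40.2
(45, 50) 22 [578.2  21. ] 42.1 47.7
(50, 54) 249 [576.4  45.3] 49.5 53.0
(54, 58) 163 [576.7  41.5] 48.9 54.9
(58, 63) 35 [576.9  40.3] 27.0 60.8
(63, 70) 61 [575.5  39.8] 33.5 66.6
```

View pics/s1.png

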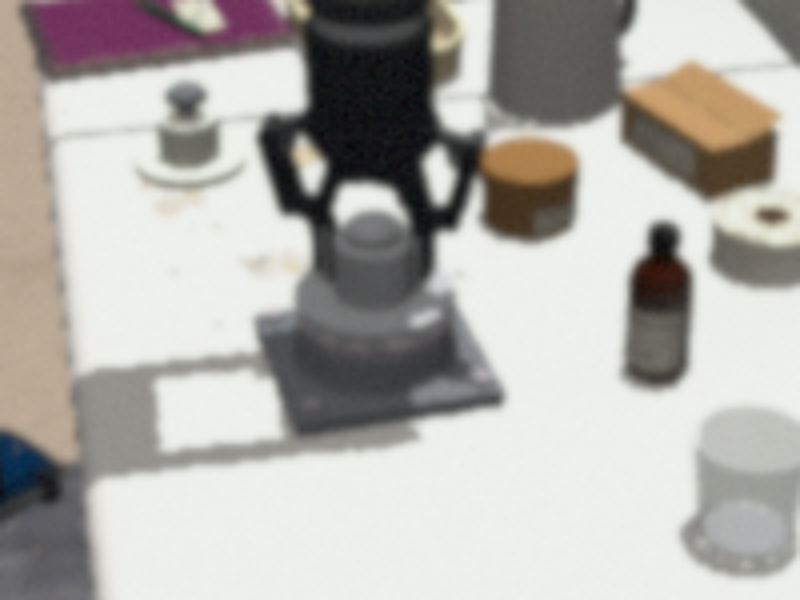

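The picture shows the hub's flange low on the stand with no gap, and its top at about 55 mm, so it is seated. I'll release it, verify from the wrist, and look at the pump.

```bash
python3 - <<'E'
from h import *
ctrl.gripper_to(85);ctrl.move_l([575.6,48.5,230],vel=150)
im,W=snap("w2");slices(W,[575.6,48.5],70,[(50,58),(59,66),(88,95),(98,108)])
a=np.arctan2(345,494)
go(494,346,200,a);im,W=snap("w_pump");slices(W,[494,346],55,[(5,11),(36,44),(58,68)])
s=sensors.read_state();print(s["t"],s["q"].round(2),s["force"])
E
```

```text
(50, 58) 4842 [575.5  48.7] 50.2 55.8
(59, 66) 60 [580.   57.6] 22.9 62.2
(88, 95) 1100 [575.6  48.8] 25.2 92.8
(98, 108) 1362 [575.7  48.7] 18.3 104.5
(5, 11) 2905 [492.8 348.6] 42.1 8.8
(36, 44) 805 [493.  348.7] 23.3 40.8
(58, 68) 978 [492.2 348.5] 16.1 63.3
16.0667 [ 0.47  0.31  1.53 -0.    1.3  -0.14] [ 0.78970435  1.18968039 -0.88865697]
```

```bash
python3 - <<'E'
from h import *
def st(m):
    s=sensors.read_state();print(m,round(s["t"],2),s["eef_pos"].round(1),s["force"].round(1),s["wrist_torque"].round(2),round(s["grip_width"],1),round(s["grasp_force"],1))
x,y=492.8,348.6;a=np.arctan2(y,x);X,Y=575.6,48.7
ctrl.move_l([x,y,100],vel=150);ctrl.move_l([x,y,36],vel=100);st("at")
ctrl.gripper_to(36,60);st("grip")
ctrl.move_l([x,y,190],vel=150);st("up")
go(X,Y,180,a);ctrl.hold(.3);st("over")
print(ctrl.move_l([X,Y,145],vel=80,threshold=6));st("near")
print(ctrl.move_l([X,Y,121],vel=20,threshold=8));ctrl.hold(.2);st("down")
E
```

```text
at 17.68 [493.3 348.9  36.4] [-0.1 -0.3 -0.1] [-0.03 -0.01  0.03] 84.9 0.0
grip 18.13 [493.5 349.   37.1] [-0.5 -0.3  4.5] [-0.15  0.19  0.01] 43.4 62.6
up 19.31 [491.8 348.1 188.4] [ 0.2 -0.5 -2.1] [-0.05  0.06 -0.01] 43.3 62.2
over 20.8 [575.5  49.8 180. ] [-0.   0.4 -2.7] [-0.   -0.01  0.04] 43.4 62.2
False
near 21.39 [575.3  48.6 144.3] [ 0.2 -0.1 -2.3] [ 0.02 -0.03  0.02] 43.5 62.2
True
down 22.4 [575.5  48.7 129.1] [-1.5 -0.7  5.2] [0.03 0.06 0.01] 43.1 62.3
```

```bash
python3 - <<'E'
from h import *
def st(m):
    s=sensors.read_state();print(m,round(s["t"],2),s["eef_pos"].round(1),s["force"].round(1),round(s["grip_width"],1))
X,Y=575.6,48.7
ctrl.gripper_to(85);ctrl.move_l([X,Y,290],vel=150)
im,W=snap("w3");slices(W,[X,Y],55,[(50,58),(95,104),(128,136),(150,160)])
ctrl.gripper_to(0,30)
ctrl.move_l([X,Y,190],vel=120);st("above")
print(ctrl.move_l([X,Y,160],vel=20,threshold=22));st("stop");ctrl.hold(.4);st("hold")
im,d=optics.grab_frame("side");cv2.imwrite("pics/s2.png",cv2.resize(im[120:270,220:420,::-1],None,fx=4,fy=4))
ctrl.move_l([X,Y,190],vel=40);st("up");ctrl.move_l([X,Y,290],vel=120)
im,W=snap("w4");slices(W,[X,Y],55,[(50,58),(95,104),(128,136),(150,160)]);st("end")
E
```

```text
(50, 58) 1050 [575.2  49.2] 50.2 55.8
(95, 104) 2898 [575.2  48.8] 42.2 100.8
(128, 136) 821 [575.1  48.6] 23.3 132.8
(150, 160) 989 [574.9  48.9] 16.0 155.4
above 25.93 [576.4  48.6 191. ] [ 0.7 -0.2  0.5] 0.1
True
stop 27.06 [575.8  48.7 168.6] [-4.   0.4  7.2] -0.1
hold 27.46 [575.8  48.7 168.8] [-2.9 -0.6  8. ] 0.1
up 28.23 [575.2  48.7 189.4] [-1.   0.4  0.1] -0.1
(50, 58) 1053 [575.   49.6] 50.1 55.8
(95, 104) 2894 [574.9  48.9] 42.1 100.8
(128, 136) 821 [575.4  48.4] 23.4 132.8
(150, 160) 999 [575.2  48.7] 16.1 155.3
end 29.26 [574.9  48.7 288.6] [ 0.8 -0.3 -0.7] -0.1
```

View pics/s2.png

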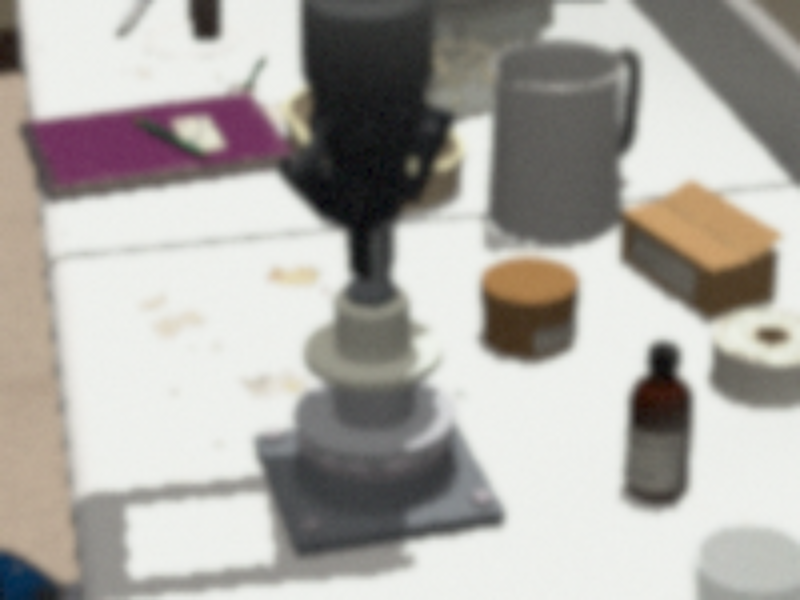

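The picture shows the closed fingers pushing the cap down on the assembled pump. The held force was only 8 N, which leaves it unclear that the stop was reached, so I'll press again harder.

```bash
python3 - <<'E'
from h import *
def st(m):
    s=sensors.read_state();print(m,round(s["t"],2),s["eef_pos"].round(1),s["force"].round(1),round(s["grip_width"],1))
X,Y=575.6,48.7
ctrl.move_l([X,Y,190],vel=120)
ctrl.move_l([X,Y,172],vel=20);ctrl.hold(.2);st("part")
for z in (169,167.5,166.5,165.5,164.5,163.5):
    ctrl.move_l([X,Y,z],vel=10);ctrl.hold(.2);st(z)
    if sensors.read_state()["force"][2]>30: break
ctrl.hold(.3)
ctrl.move_l([X,Y,190],vel=40);ctrl.move_l([X,Y,290],vel=120)
im,W=snap("w5");slices(W,[X,Y],55,[(50,58),(95,104),(128,136),(150,160)]);st("end")
E
```

```text
part 31.49 [575.8  48.7 173. ] [-2.3  0.1  5.5] -0.2
169 32.14 [575.8  48.7 170.2] [-3.4  0.5  6.4] -0.4
167.5 32.64 [575.8  48.7 168.9] [-3.4  0.2  9. ] -0.4
166.5 33.09 [575.8  48.7 168. ] [-1.4  0.5  8.7] -0.4
165.5 33.54 [575.9  48.7 168. ] [-3.9  0.4 12.5] 0.2
164.5 33.99 [576.1  48.7 168. ] [-6.3  0.5 16. ] -0.0
163.5 34.44 [576.2  48.7 167.9] [-8.6 -0.3 21.4] -0.1
(50, 58) 1047 [575.1  49.5] 50.1 55.8
(95, 104) 2889 [575.  49.] 42.1 100.8
(128, 136) 820 [575.3  48.4] 23.3 132.8
(150, 160) 996 [575.1  48.6] 16.2 155.4
end 36.59 [574.9  48.7 288.6] [-0.2 -0.1 -0.1] -0.6
```

The height held at 168.0 while the force climbed to 21 N, so the stop was reached. The plunger is back up and both parts are flush.

```bash
python3 -c "
from plant import ctrl
print(ctrl.finish_job())"
```

```text
the job is handed in; nothing more can be done
None
```

The job is handed in: the hub is seated over the dogs, the pump head is flush on it, the plunger was pressed to its stop and came back up, and no contact with the bottle, glass or tin was seen; I have no verdict from the judge.

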